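# Set up the iron press mould on its stand

## Robot

A 6-joint arm with a two-finger parallel gripper is mounted at the origin on the work surface. World frame = base frame: x ahead of the robot, y to its left, z up, the work surface at z = 0. Lengths are in m, angles in rad, forces in N, time in s.
With the tool pointing down it reaches from about 0.3 to 0.775 m from the base axis. Payload 14.6 kg.
Tool frame: the origin (TCP) lies midway between the tips of the shut fingers; the grasp point (between the pads) lies 19 mm behind it (ctrl.pinch_z is the distance from the TCP to the grasp point, in m); z points along the fingers, y is the line along which they close (so a half turn about z gives the same grasp; the last joint's range is limited). The gripper opens to 94 mm and grips with 3 to 60 N. Pads are 16 mm wide; open, the fingers measure 119 mm over their backs; the gripper's body (75 mm by 177 mm) begins 78 mm behind the grasp point.
Start: joints at [1.16, 0.3, 1.521, -0, 1.321, -0.067], TCP at [0.185, 0.518, 0.205] pointing down, gripper open.
Joint ranges: [-3.03, 3.03], [-0.79, 2.21], [0.23, 2.52], [-1.04, 4.18], [0, 3.07], [-2.55, 2.55]. Speed limits (rad/s): [2.22, 2.22, 2.57, 3.14, 3.14, 3.14].

## Interface

Orientations are given as [roll, pitch, yaw] about the fixed x, y, z axes, in that order (R = Rz(yaw) Ry(pitch) Rx(roll)).
In Python, from station import ctrl gives the robot as it stands.
- The arm moves only by the tool jog_arm, never from a script. Its argument "motion" is a list of rows, each a list of 7 numbers: the shift along the tool's x, y, z in m, then the turn, a rotation vector about the tool's x, y, z in rad, then the opening, from -1 (shut) to 1 (fully open). In form: [[tx, ty, tz, rx, ry, rz, gripper], ...]. A call has 1 to 5 rows; each row shifts and turns the commanded pose from where the row before left it, along the tool's axes as they then stand; what a row does not reach is not made up. A row lasts 1/10 s, in which the tool goes at most 50 mm and 8.59 degrees, less where a joint would pass 70% of its speed; a pose out of reach is approached as far as the arm can. A call is refused whole if a number of a shift passes 0.05 or a number of a turn 0.15, either way. A call with a gripper value outside its range is refused whole. The fingers move at their own pace and stop on an object; "squeeze" is the grip in N (left out, the last holds). Time passes only in rows, so rows that do not move let the fingers close. It gives the time, the measured TCP pose, the force, the opening and the grip force at its end, in the units of the state.
- ctrl.get_obs(): the state, without advancing time (a new reading comes with each control period).
- ctrl.camera(name): name is "scene" or "top" or "wrist"; returns the picture (384x512x3 uint8, red, green, blue); there is no depth.
- ctrl.camera_model(name): a dict with "intrinsics" (3x3 intrinsics, pixels), "rvec" (rotation vector, rad) and "tvec" (3), from world to camera coordinates, as OpenCV has them. Camera axes: x right, y down, z forward; pixel columns grow to the right and rows downward; lengths in m; the calibration is good to about 2 mm. A picture is of the moment at which its call begins: read the wrist's pose just before it. camera_model takes no time and is no camera call; for the wrist camera it gives the pose at the moment of the call.
- ctrl.hand_in(): hands the job in; it is judged then, once.
The state is a dict: "time_s": time; "qpos": joint angles; "joint_vel": joint speeds; "tau": joint torques, N m; "ee_pos": TCP position; "eef_rot": TCP orientation; "force": force on the tool from outside, world axes, zero at the start; "moment": the same for the moment, N m; "grip_width": finger opening in m; "grip_force": force on a finger pad.
Only numpy, scipy, OpenCV 4.12 (cv2) and the standard library are available. Lean on these libraries where they do the work, as an engineer would, in place of code of your own. Each camera call takes 0.05 s, during which the arm holds its last target. There are 200 camera calls.

## Task

Put the four-part iron press mould together upright on the press stand, ready for preheating: first the bottom flat inside the stand's locating ring, then the mould body over the bottom's boss, then the cap ring on top of the body, and last the plunger nose-down through the cap ring until its collar rests on it, each part fully seated before the next. Set every iron part down rather than letting it fall, and leave the brass mould parts, the wooden paddle and the jacks where they lie.

Things in the scene. Friction and masses are not known exactly. Their poses are not given: they have to be found in the camera images.
- stand_seat (a point): Fixed square plate of brownish steel, 170 x 170 x 10 mm, with a bright steel locating ring 5 mm high on its middle (inner diameter 92 mm, outer 104 mm) and a dark bolt head in each corner. This point: centre of the ring on the plate's upper face, 10 mm above the bench; z up.
- iron_bottom_center (a point): Mould bottom, dark iron, 0.6 kg, upright on the bench: flange 80 mm in diameter, 12 mm thick; on it a solid round boss, 40 mm in diameter, from 12 to 30 mm above the underside, its last 4 mm narrowing to 32 mm. Grip it by the boss. The point is on its axis, 15 mm above its underside; z up along the boss.
- iron_body_center (a point): Mould body, dark iron, 0.55 kg: tube 48 mm tall, outside 60 mm, bore 44 mm through (50 at the underside), foot flange 76 x 10 mm. Lugs at its own +x and -x reach 46 mm from the axis, 14 wide, 20-32 mm up: close the fingers along its y. Fits over the bottom's boss; seated, its underside is 12 mm above the bottom's underside. Point: on the axis, 24 mm above the underside; z up.
- iron_cap_center (a point): Cap ring, dark iron, 0.42 kg: flange 78 mm in diameter, 0-17 mm up; on it a hub 56 mm in diameter, 17-34 mm up (grip here); bore 40 mm, 46 at the top. Hollow 9 mm deep underneath, tapering from 72 to 63 mm, to fit over the body's top; seated, its underside is 39 mm above the body's underside. Point: on the axis, 17 mm above the underside; z up.
- iron_plunger_center (a point): Plunger, dark iron head, brown wooden handle, 0.45 kg, 140 mm tall, standing on its flat nose: nose 46 mm long, 35 mm in diameter, 28 at the end; collar 54 x 8 mm; ferrule; handle 25-29 mm in diameter, 66-140 mm up (grip here). Seated, the collar lies on the cap ring, nose end 12 mm below the cap's underside. Point: on the axis, 70 mm above the nose end; z up.
- brass_cap_center (a point): Cap ring of another, smaller mould, yellow brass: flange 66 mm in diameter, hub 46 mm, 27 mm tall. Not part of the job, leave it. The point is on the centre line, 13.5 mm above the underside.
- brass_plunger_center (a point): Plunger of the smaller mould, yellow brass head, black handle, 134 mm tall, standing on its nose, collar 43 mm in diameter. Leave it. The point is on the centre line, 67 mm above the nose end.
- paddle: Wooden paddle lying flat, dark blade 160 x 85 x 14 mm towards its +x, lighter handle 150 x 26 mm towards -x; origin on the bench about where the two meet. Leave it.
- jacks: Jacks (sprung steel tongs with two blades) lying flat, 260 mm long along x, up to 70 mm wide, 12 mm thick; origin on the bench near the middle. Leave it.
Things that resemble listed ones, but are neither listed nor needed, are in the scene too. There is more than one size of the part that bears stand_seat; the job needs the larger. Leave any red look-alike of the part that bears iron_plunger_center alone.

How it is judged:
By the outcome, as a careful person would: the job done as asked, in the order asked, and still so for the second after the job is handed in, with the robot touching nothing.
It also fails if it takes over 141 s, if anything falls off the work surface, if the arm or the gripper's body presses on something with over 40 N, if the wrist force passes 120 N, or if a joint passes its speed limit or range.

## Working session

There is one attempt and no reset: what is moved stays moved. The work goes in short steps, Python scripts to look and compute and a tool call to move; the robot and the scene stay as the last step left them, time stands still between calls to the robot, and variables do not carry over. Pictures are saved under pics/ and viewed, at most 14 in all, crops included, and the job is handed in when it is done.

Besides the shell and the picture viewer there is one more tool, called by a JSON object that holds its "method" and its "body". jog_arm: Moves the arm, as the interface text tells. Its arguments: {"type":"object","properties":{"motion":{"type":"array"},"squeeze":{"type":"number"}},"required":["motion"]}

```bash
ls; mkdir -p pics; python3 - <<'E'
from station import ctrl
import cv2,numpy as np
for n in("top","scene"):
    im=ctrl.camera(n); cv2.imwrite(f"pics/{n}0.png",cv2.resize(im[:,:,::-1],(800,600),interpolation=cv2.INTER_CUBIC)); cv2.imwrite(f"raw_{n}0.png",im[:,:,::-1])
    m=ctrl.camera_model(n); R=cv2.Rodrigues(np.array(m["rvec"]))[0]; print(n,np.round(m["intrinsics"],1).tolist(),np.round(-R.T@np.array(m["tvec"]).ravel(),3),np.round(R,2).tolist())
o=ctrl.get_obs();print(o["time_s"],o["ee_pos"],o["eef_rot"],o["grip_width"],ctrl.pinch_z)
E
```

```text
pics
top [[395.2, 0.0, 258.4], [0.0, 395.2, 190.3], [0.0, 0.0, 1.0]] [0.386 0.032 1.059] [[0.01, -1.0, 0.01], [-0.99, -0.01, -0.17], [0.17, -0.01, -0.99]]
scene [[371.8, 0.0, 254.3], [0.0, 371.8, 183.0], [0.0, 0.0, 1.0]] [1.232 0.177 0.765] [[-0.22, 0.98, -0.02], [0.68, 0.14, -0.72], [-0.7, -0.17, -0.7]]
0.1 [0.18529665 0.51759145 0.20494521] [-3.14053906e+00 -7.32093521e-05  2.79776010e+00] 0.09408283890100075 0.0188
```

View pics/top0.png

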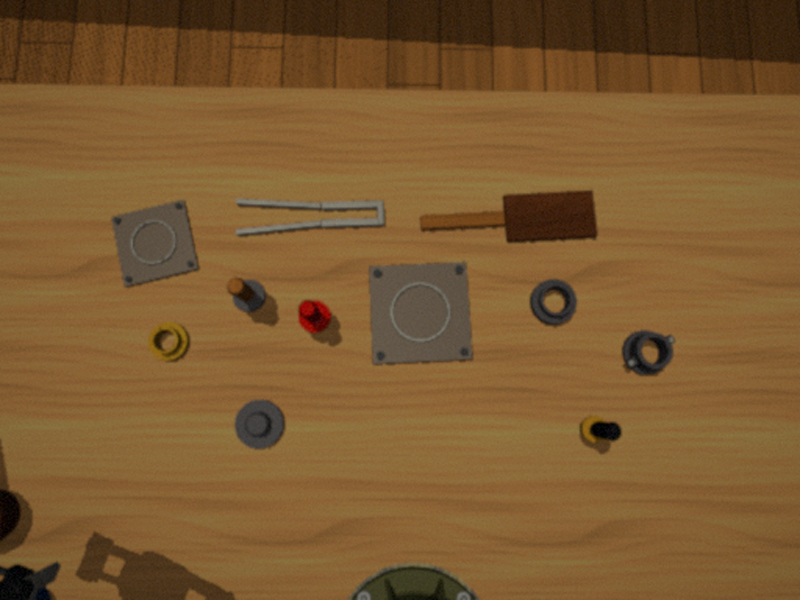

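View pics/scene0.png

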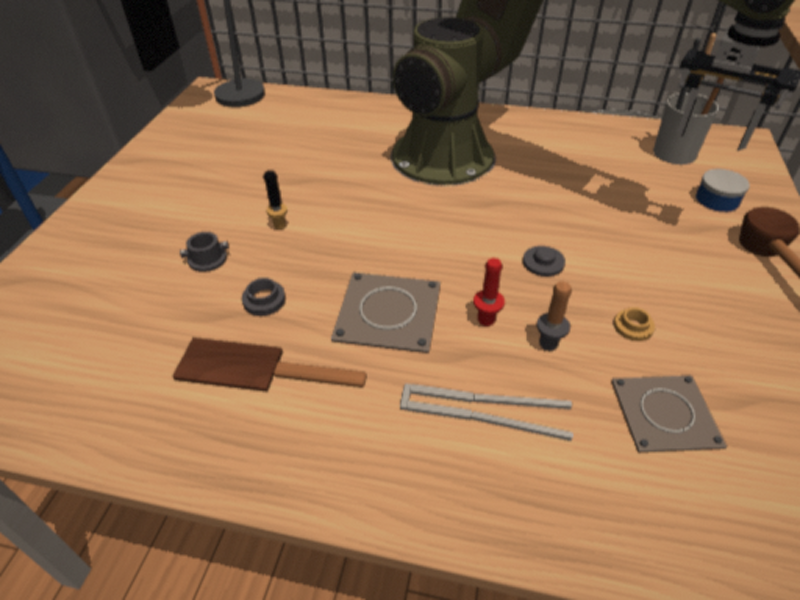

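The top view (800x600 pixels) shows two of several parts:
- **Stands:** the large one is at (420,312) and the small one at (153,242). The larger plate is the one needed.
- **Plungers:** the iron one with the brown handle is at (248,293), the red look-alike at (314,317) and the brass one with the black handle at (600,430). The brown handle on an iron head fits the description.
- **Cap rings:** the iron one is at (553,302), the brass one at (168,342).
- **Other iron parts:** the bottom is at (260,424) and the body, with lugs, at (648,352).

Next I measure coarse positions and make an enlarged crop.

```bash
cat > h.py <<'E'
import cv2,numpy as np
from station import ctrl
def model(n):
    m=ctrl.camera_model(n); return np.array(m["intrinsics"]),cv2.Rodrigues(np.array(m["rvec"],float))[0],np.array(m["tvec"],float).ravel()
def cast(md,px,z):
    K,R,t=md; px=np.atleast_2d(np.array(px,float)); d=(np.linalg.inv(K)@np.c_[px,np.ones(len(px))].T).T@R
    c=-R.T@t; return c+d*((z-c[2])/d[:,2])[:,None]
def circ(P):   # algebraic circle fit
    P=np.asarray(P)[:,:2]; A=np.c_[2*P,np.ones(len(P))]; s=np.linalg.lstsq(A,(P**2).sum(1),rcond=None)[0]
    return s[:2],np.sqrt(s[2]+s[:2]@s[:2])
E
python3 - <<'E'
from h import *
im=cv2.imread("raw_top0.png"); md=model("top")
hsv=cv2.cvtColor(im,cv2.COLOR_BGR2HSV); s=0.64
grey=((hsv[:,:,1]<95)).astype(np.uint8)
for n,(u,v),r,z in (("stand",(420,312),60,.010),("small",(153,242),48,.01),("bottom",(260,424),32,.012),("body",(648,352),34,.02),("cap",(553,302),32,.017),("plcollar",(248,293),28,.05)):
    u,v,r=int(u*s),int(v*s),int(r*s)+3
    m=np.zeros_like(grey); m[v-r:v+r,u-r:u+r]=grey[v-r:v+r,u-r:u+r]
    c=max(cv2.findContours(m,cv2.RETR_EXTERNAL,cv2.CHAIN_APPROX_NONE)[0],key=cv2.contourArea)
    M=cv2.moments(c); p=(M['m10']/M['m00'],M['m01']/M['m00'])
    rect=cv2.minAreaRect(c); P=cast(md,c[:,0,:],z); w=cv2.minAreaRect(P[:,:2].astype(np.float32)*1000)
    print(n,np.round(p,1),np.round(cast(md,[p],z)[0],3),"rect mm",np.round(w[0],1),np.round(w[1],1),round(w[2],1))
a=im[130:300,130:240]; b=im[130:300,325:445]
cv2.imwrite("pics/crop.png",cv2.resize(np.hstack([a,b]),None,fx=3.4,fy=3.4,interpolation=cv2.INTER_CUBIC))
E
```

```text
stand [268.4 200. ] [ 0.537 -0.01   0.01 ] rect mm [538.3  -9.6] [167.8 167. ] 3.1
small [ 98.5 155.3] [0.655 0.453 0.01 ] rect mm [655.9 452.8] [126.9 127.3] 15.0
bottom [165.6 271. ] [0.348 0.256 0.012] rect mm [348. 256.] [77.7 76.4] 46.7
body [414.  224.8] [ 0.473 -0.394  0.02 ] rect mm [ 471.  -394.2] [81.7 73.5] 77.3
cap [353.9 192.7] [ 0.558 -0.238  0.017] rect mm [ 558.  -239.4] [74.9 76.2] 44.3
plcollar [160.8 190.2] [0.554 0.27  0.05 ] rect mm [555.4 271.9] [44.9 51.6] 54.0
```

View pics/crop.png

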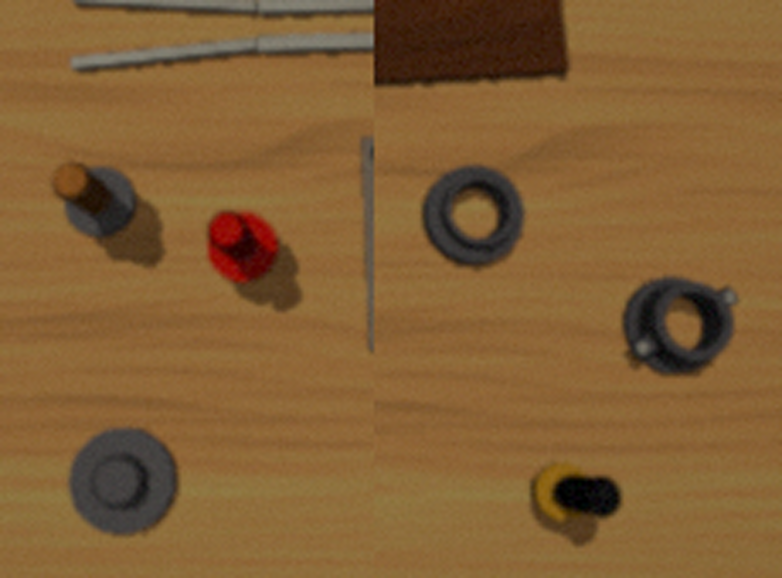

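The crop shows:
- the brown-handled iron plunger (left, about (95,200)), beside the red look-alike
- the bottom at (123,482)
- the iron cap at (473,215)
- the body at (680,325), with lugs at about (640,347) and (728,297)

The measured sizes agree with the description. I move over the bottom first.

{"method": "jog_arm", "body": {"motion": [[-0.0345,-0.0274,0,0,0,0,1],[-0.0345,-0.0274,0,0,0,0,1],[-0.0345,-0.0274,0,0,0,0,1],[-0.0345,-0.0274,0,0,0,0,1],[-0.0345,-0.0274,0,0,0,0,1]]}}

```text
time_s: 0.6
ee_pos: [0.302, 0.329, 0.2053]
eef_rot: [-3.141, -0.0, 2.798]
force: [1.6, 0.8, -1.3]
grip_width: 0.0939
grip_force: 0.0
```

{"method": "jog_arm", "body": {"motion": [[-0.0345,-0.0274,0,0,0,0,1],[-0.0345,-0.0274,0,0,0,0,1],[0,0,0,0,0,0.136,1],[0,0,0,0,0,0.136,1],[0,0,0,0,0,0.136,1]]}}

```text
time_s: 1.1
ee_pos: [0.3482, 0.2554, 0.2053]
eef_rot: [-3.141, -0.0, 2.383]
force: [-0.3, 0.6, -0.8]
grip_width: 0.0939
grip_force: 0.0
```

{"method": "jog_arm", "body": {"motion": [[0,0,0,0,0,0.136,1],[0,0,0,0,0,0.136,1],[0,0,0,0,0,0.136,1],[0,0,0,0,0,0.136,1],[0,0,0,0,0,0.139,1]]}}

```text
time_s: 1.6
ee_pos: [0.348, 0.2557, 0.2052]
eef_rot: [-3.141, 0.0, 1.701]
force: [-1.1, -0.3, 0.3]
grip_width: 0.0938
grip_force: 0.0
```

{"method": "jog_arm", "body": {"motion": [[0,0,0,0,0,0.136,1],[0,0,0,0,0,0,1],[0,0,0,0,0,0,1]]}}

```text
time_s: 1.9
ee_pos: [0.348, 0.2558, 0.2053]
eef_rot: [-3.141, 0.0, 1.575]
force: [-1.0, -0.7, -0.5]
grip_width: 0.0938
grip_force: 0.0
```

```bash
cat >> h.py <<'E'
def snap(name):
    md=model("wrist"); o=ctrl.get_obs(); im=ctrl.camera("wrist")[:,:,::-1].copy(); np.savez("w_"+name,*md); cv2.imwrite(f"raw_{name}.png",im)
    cv2.imwrite(f"pics/{name}.png",im); return im,md,o
def go(xy,z,yaw):  # shift in current tool axes to target, then turn about tool z
    from scipy.spatial.transform import Rotation as Ro
    o=ctrl.get_obs(); R=Ro.from_euler("xyz",o["eef_rot"]); d=R.inv().apply(np.array([*xy,z])-o["ee_pos"])
    print("t",round(o["time_s"],2),"pos",np.round(o["ee_pos"],4),"rpy",np.round(o["eef_rot"],4),"shift",np.round(d,4),"turn z",round((o["eef_rot"][2]-yaw+np.pi)%(2*np.pi)-np.pi,4))
E
python3 - <<'E'
from h import *
im,md,o=snap("w1"); go((.348,.256),.2,np.pi/2)
K,R,t=md; print(np.round(K,1).tolist(),-R.T@t-o["ee_pos"],np.round(R,2).tolist())
E
```

```text
t 1.95 pos [0.348  0.2558 0.2054] rpy [-3.1414e+00  1.0000e-04  1.5747e+00] shift [ 0.0002 -0.      0.0054] turn z 0.0039
[[337.9, 0.0, 252.9], [0.0, 337.9, 188.6], [0.0, 0.0, 1.0]] [-0.00103886  0.07388049  0.17903807] [[1.0, 0.0, 0.0], [0.0, -0.97, 0.25], [0.0, -0.25, -0.97]]
```

View pics/w1.png

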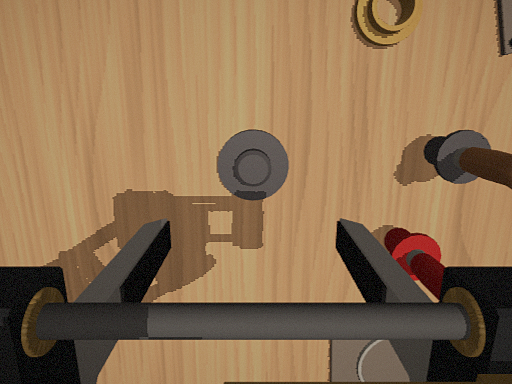

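The wrist view shows the bottom centred near (252,164), between the fingers' closing plane and the camera. I fit its rims.

```bash
cat >> h.py <<'E'
def blob(im,md,box,ok,zlo,zhi,name=""):
    """largest blob of mask ok in box; circle through its outline, far side at zhi and near side (towards camera) at zlo"""
    u0,v0,u1,v1=box; m=np.zeros(im.shape[:2],np.uint8); m[v0:v1,u0:u1]=ok[v0:v1,u0:u1]; m=cv2.morphologyEx(m,cv2.MORPH_OPEN,np.ones((3,3),np.uint8))
    c=max(cv2.findContours(m,cv2.RETR_EXTERNAL,cv2.CHAIN_APPROX_NONE)[0],key=cv2.contourArea)[:,0,:]
    C=-md[1].T@md[2]; Plo=cast(md,c,zlo); Phi=cast(md,c,zhi); g=circ(Phi)[0]; 
    k=(C[:2]-g)/np.linalg.norm(C[:2]-g); s=(Phi[:,:2]-g)@k
    P=np.where((s>0)[:,None],Plo,Phi); use=abs(s)>np.ptp(s)*.12; P=P[use]
    for _ in range(4):
        cc,r=circ(P); e=abs(np.linalg.norm(P[:,:2]-cc,axis=1)-r); P=P[e<max(.0015,2*np.median(e))]
    print(name,"centre",np.round(cc,4),"dia mm",round(2000*r,1),"kept",len(P),"of",len(c),"res mm",round(1000*np.median(e),2)); return cc,c
E
python3 - <<'E'
from h import *
im=cv2.imread("raw_w1.png"); md=[np.load("w_w1.npz")[f"arr_{i}"] for i in range(3)]
s=cv2.cvtColor(im,cv2.COLOR_BGR2HSV)[:,:,1]
c,_=blob(im,md,(205,115,305,203),(s<75).astype(np.uint8),0,.012,"flange"); 
for th in(55,95): blob(im,md,(205,115,305,203),(s<th).astype(np.uint8),0,.012,"flange%d"%th)
g=cv2.cvtColor(im,cv2.COLOR_BGR2GRAY); h=cv2.HoughCircles(cv2.medianBlur(g[130:200,215:290],3),cv2.HOUGH_GRADIENT,1,10,param1=60,param2=12,minRadius=12,maxRadius=22)
print(h if h is None else h[0][:3]+[215,130,0])
for z,p in((.03,(252.5,166)),): print(cast(md,[p],z))
go(c,.2,np.pi/2)
E
```

```text
flange centre [0.347  0.2578] dia mm 78.0 kept 165 of 198 res mm 0.27
flange55 centre [0.3471 0.2578] dia mm 77.7 kept 164 of 196 res mm 0.23
flange95 centre [0.347  0.2579] dia mm 78.4 kept 168 of 200 res mm 0.29
[[252.5 167.5  18.5]]
[[0.34686216 0.2612317  0.03      ]]
t 1.95 pos [0.348  0.2558 0.2054] rpy [-3.1414e+00  1.0000e-04  1.5747e+00] shift [ 0.0021 -0.001   0.0054] turn z 0.0039
```

{"method": "jog_arm", "body": {"motion": [[0.002,-0.001,0.04,0,0,0.004,1],[0,0,0.04,0,0,0,1],[0,0,0.04,0,0,0,1],[0,0,0.03,0,0,0,1],[0,0,0.02,0,0,0,1]]}}

```text
time_s: 2.45
ee_pos: [0.3463, 0.2573, 0.0334]
eef_rot: [-3.14, 0.001, 1.57]
force: [0.6, 0.0, 0.6]
grip_width: 0.0938
grip_force: 0.0
```

{"method": "jog_arm", "body": {"motion": [[0,0,0.01,0,0,0,1],[0,0,0.01,0,0,0,1],[0,0,0,0,0,0,1],[0,0,0,0,0,0,-1],[0,0,0,0,0,0,-1]], "squeeze": 40}}

```text
time_s: 2.95
ee_pos: [0.3476, 0.2581, 0.0163]
eef_rot: [3.14, -0.001, 1.567]
force: [-0.2, -0.0, -0.3]
grip_width: 0.0813
grip_force: 0.0
```

{"method": "jog_arm", "body": {"motion": [[0,0,0,0,0,0,-1],[0,0,0,0,0,0,-1],[0,0,0,0,0,0,-1],[0,0,0,0,0,0,-1],[0,0,0,0,0,0,-1]]}}

```text
time_s: 3.45
ee_pos: [0.3471, 0.2578, 0.0155]
eef_rot: [3.141, -0.0, 1.567]
force: [3.2, -1.0, 0.2]
grip_width: 0.0416
grip_force: 1.6
```

{"method": "jog_arm", "body": {"motion": [[0,0,0,0,0,0,-1],[0,0,0,0,0,0,-1],[0,0,0,0,0,0,-1],[0,0,0,0,0,0,-1]]}}

```text
time_s: 3.85
ee_pos: [0.3472, 0.2579, 0.0155]
eef_rot: [3.141, -0.0, 1.567]
force: [2.1, -0.7, -0.2]
grip_width: 0.0393
grip_force: 40.0
```

Gripped: the width is 39 mm against the 40 mm boss. I lift it and refine the ring's centre from the top image.

{"method": "jog_arm", "body": {"motion": [[0,0,-0.005,0,0,0,-1],[0,0,-0.02,0,0,0,-1],[0,0,-0.03,0,0,0,-1],[0,0,-0.03,0,0,0,-1],[0,0,-0.02,0,0,0,-1]]}}

```text
time_s: 4.35
ee_pos: [0.3469, 0.2578, 0.1222]
eef_rot: [3.141, -0.0, 1.567]
force: [1.3, 0.4, -5.6]
grip_width: 0.039
grip_force: 40.0
```

{"method": "jog_arm", "body": {"motion": [[-0.0334,0.0239,0,0,0,0,-1],[-0.0334,0.0239,0,0,0,0,-1],[-0.0334,0.0239,0,0,0,0,-1],[-0.0334,0.0239,0,0,0,0,-1],[-0.0334,0.0239,0,0,0,0,-1]]}}

```text
time_s: 4.85
ee_pos: [0.4661, 0.0888, 0.1203]
eef_rot: [-3.14, -0.0, 1.567]
force: [0.6, 1.5, -5.2]
grip_width: 0.0388
grip_force: 40.0
```

{"method": "jog_arm", "body": {"motion": [[-0.0334,0.0239,0,0,0,0,-1],[-0.0334,0.0239,0,0,0,0,-1],[-0.0334,0.0239,0,0,0,0,-1],[0,0,0,0,0,0,-1],[0,0,0,0,0,0,-1]]}}

```text
time_s: 5.35
ee_pos: [0.5366, -0.0106, 0.1197]
eef_rot: [-3.139, -0.0, 1.565]
force: [-0.5, 1.0, -6.1]
grip_width: 0.0387
grip_force: 40.0
```

```bash
python3 - <<'E'
from h import *
im=cv2.imread("raw_top0.png"); md=model("top"); g=cv2.cvtColor(im,cv2.COLOR_BGR2GRAY)
roi=np.zeros_like(g); cv2.circle(roi,(268,200),24,1,-1); cv2.circle(roi,(268,200),13,0,-1)
base=np.median(g[roi>0]); v,u=np.where((roi>0)&(g>base+12)); P=cast(md,np.c_[u,v],.015)
for _ in range(4): c,r=circ(P); P=P[abs(np.linalg.norm(P[:,:2]-c,axis=1)-r)<.006]
print("ring top cam",c,2*r,len(P))
im,md,o=snap("w2"); go(c,.1,np.pi/2); print(o["grip_width"],o["force"])
E
```

```text
ring top cam [ 0.53908411 -0.00949537] 0.09812357227457774 160
t 5.4 pos [ 0.5365 -0.0099  0.1199] rpy [-3.1397e+00 -3.0000e-04  1.5664e+00] shift [0.0004 0.0027 0.0199] turn z -0.0044
0.03870724060469839 [-0.5464218   0.9919038  -6.13519861]
```

View pics/w2.png

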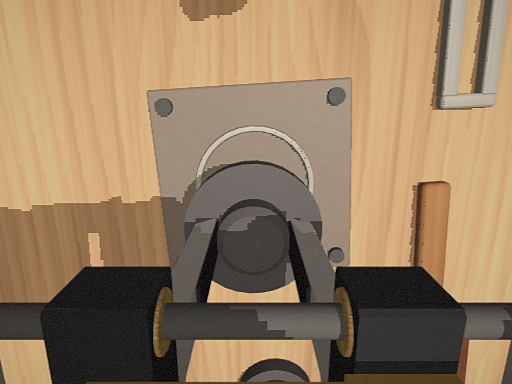

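The wrist view shows the ring's far arc, topping out at (255,127) above the held bottom. I fit the arc.

```bash
python3 - <<'E'
from h import *
im=cv2.imread("raw_w2.png"); md=[np.load("w_w2.npz")[f"arr_{i}"] for i in range(3)]
hsv=cv2.cvtColor(im,cv2.COLOR_BGR2HSV); g=hsv[:,:,2].astype(int); s=hsv[:,:,1]
pl=g[100:120,190:300]; print("plate V",np.median(pl),"ring V",g[120:140,255].max(), "S",np.median(s[100:120,190:300]))
m=np.zeros_like(g); m[115:185,190:325]=1
v,u=np.where((m>0)&(g>np.median(pl)+18)); P=cast(md,np.c_[u,v],.015)
for _ in range(5): c,r=circ(P); P=P[abs(np.linalg.norm(P[:,:2]-c,axis=1)-r)<.004]
print("ring",c,"mean dia",2*r,len(P)); 
# centre with diameter known
from scipy.optimize import least_squares
f=least_squares(lambda c:np.linalg.norm(P[:,:2]-c,axis=1)-.049,c).x; print("fixed dia",f)
go(f,.1,np.pi/2)
E
```

```text
plate V 164.0 ring V 223 S 57.0
ring [ 0.53714667 -0.00816867] mean dia 0.09729968084102512 671
fixed dia [ 0.53710363 -0.00864188]
t 5.4 pos [ 0.5365 -0.0099  0.1199] rpy [-3.1397e+00 -3.0000e-04  1.5664e+00] shift [0.0013 0.0007 0.0199] turn z -0.0044
```

{"method": "jog_arm", "body": {"motion": [[0.001,0.001,0.03,0,0,0,-1],[0,0,0.03,0,0,0,-1],[0,0,0.018,0,0,0,-1],[0,0,0.01,0,0,0,-1],[0,0,0,0,0,0,-1]]}}

```text
time_s: 5.9
ee_pos: [0.5374, -0.0084, 0.0317]
eef_rot: [-3.139, -0.0, 1.568]
force: [-0.2, -0.4, -5.4]
grip_width: 0.039
grip_force: 40.0
```

{"method": "jog_arm", "body": {"motion": [[0,0,0.002,0,0,0,-1],[0,0,0.002,0,0,0,-1],[0,0,0.001,0,0,0,-1],[0,0,0,0,0,0,-1]]}}

```text
time_s: 6.3
ee_pos: [0.5383, -0.0092, 0.0277]
eef_rot: [3.141, 0.0, 1.567]
force: [-1.0, 0.2, -5.0]
grip_width: 0.0389
grip_force: 40.0
```

{"method": "jog_arm", "body": {"motion": [[0,0,0.001,0,0,0,-1],[0,0,0.001,0,0,0,-1],[0,0,0,0,0,0,-1],[0,0,0,0,0,0,-1]]}}

```text
time_s: 6.7
ee_pos: [0.5383, -0.0092, 0.0256]
eef_rot: [3.141, 0.0, 1.567]
force: [0.2, 0.3, -4.1]
grip_width: 0.0389
grip_force: 40.0
```

{"method": "jog_arm", "body": {"motion": [[0,0,0.0007,0,0,0,-1],[0,0,0,0,0,0,-1],[0,0,0,0,0,0,-1]]}}

```text
time_s: 7.0
ee_pos: [0.5384, -0.0092, 0.0255]
eef_rot: [3.141, 0.0, 1.567]
force: [-5.0, -0.2, 5.9]
grip_width: 0.0391
grip_force: 40.0
```

Seated: contact at TCP z 0.0255, which is exactly the grasp height plus 10 mm. I release, rise and check.

{"method": "jog_arm", "body": {"motion": [[0,0,0,0,0,0,0],[0,0,0,0,0,0,0.5],[0,0,0,0,0,0,1],[0,0,0,0,0,0,1],[0,0,0,0,0,0,1]]}}

```text
time_s: 7.5
ee_pos: [0.5383, -0.0091, 0.0248]
eef_rot: [3.141, -0.0, 1.567]
force: [0.3, 0.4, -0.2]
grip_width: 0.0751
grip_force: 0.0
```

{"method": "jog_arm", "body": {"motion": [[0,0,-0.01,0,0,0,1],[0,0,-0.04,0,0,0,1],[0,0,-0.05,0,0,0,1],[0,0,-0.05,0,0,0,1],[0,0,-0.03,0,0,0,1]]}}

```text
time_s: 8.0
ee_pos: [0.5388, -0.0092, 0.2096]
eef_rot: [3.137, 0.0, 1.567]
force: [-0.4, 0.1, 0.8]
grip_width: 0.0939
grip_force: 0.0
```

{"method": "jog_arm", "body": {"motion": [[0,0,0,0,0,0,1],[0,0,0,0,0,0,1]]}}

```text
time_s: 8.2
ee_pos: [0.5382, -0.0091, 0.2052]
eef_rot: [3.141, 0.0, 1.567]
force: [-0.6, -0.3, -1.0]
grip_width: 0.0942
grip_force: 0.0
```

```bash
python3 - <<'E'
from h import *
im,md,o=snap("w3"); go((.472,-.394),.2,2*np.pi/3)
E
```

```text
t 8.25 pos [ 0.5378 -0.0091  0.2041] rpy [-3.1406e+00 -1.0000e-04  1.5668e+00] shift [-0.3851 -0.0643  0.0042] turn z -0.5276
```

View pics/w3.png

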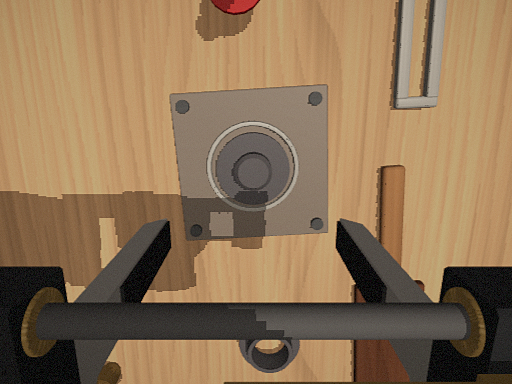

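The wrist view shows the bottom lying flat inside the ring (ring centre about (253,165), boss about (253,172)). On to the body.

{"method": "jog_arm", "body": {"motion": [[-0.0385,-0.0064,0,0,0,0,1],[-0.0385,-0.0064,0,0,0,0,1],[-0.0385,-0.0064,0,0,0,0,1],[-0.0385,-0.0064,0,0,0,0,1],[-0.0385,-0.0064,0,0,0,0,1]]}}

```text
time_s: 8.75
ee_pos: [0.5045, -0.2028, 0.2033]
eef_rot: [-3.139, -0.001, 1.567]
force: [0.2, 0.5, 0.7]
grip_width: 0.0947
grip_force: 0.0
```

{"method": "jog_arm", "body": {"motion": [[-0.0385,-0.0064,0,0,0,0,1],[-0.0385,-0.0064,0,0,0,0,1],[-0.0385,-0.0064,0,0,0,0,1],[-0.0385,-0.0064,0,0,0,0,1],[-0.0385,-0.0064,0,0,0,0,1]]}}

```text
time_s: 9.25
ee_pos: [0.4718, -0.3951, 0.203]
eef_rot: [-3.14, -0.002, 1.567]
force: [0.5, 0.4, 0.9]
grip_width: 0.094
grip_force: 0.0
```

{"method": "jog_arm", "body": {"motion": [[0,0,0,0,0,-0.132,1],[0,0,0,0,0,-0.132,1],[0,0,0,0,0,-0.132,1],[0,0,0,0,0,-0.132,1],[0,0,0,0,0,0,1]]}}

```text
time_s: 9.75
ee_pos: [0.4723, -0.3936, 0.2031]
eef_rot: [-3.141, -0.003, 2.097]
force: [-0.3, -0.1, 0.6]
grip_width: 0.0943
grip_force: 0.0
```

{"method": "jog_arm", "body": {"motion": [[0,0,0,0,0,0,1],[0,0,0,0,0,0,1]]}}

```text
time_s: 9.95
ee_pos: [0.4726, -0.3938, 0.2042]
eef_rot: [-3.141, -0.001, 2.092]
force: [-1.2, -1.3, 0.1]
grip_width: 0.0939
grip_force: 0.0
```

```bash
python3 - <<'E'
from h import *
im=cv2.imread("raw_w3.png"); md=[np.load("w_w3.npz")[f"arr_{i}"] for i in range(3)]
V=cv2.cvtColor(im,cv2.COLOR_BGR2HSV)[:,:,2]; print(V[120:215:4,253].tolist())
h=cv2.HoughCircles(cv2.medianBlur(V[120:215,205:300],3),cv2.HOUGH_GRADIENT,1,4,param1=60,param2=12,minRadius=15,maxRadius=24); print(None if h is None else h[0][:3]+[205,120,0])
im,md,o=snap("w4"); go((.472,-.394),.2,2*np.pi/3)
E
```

```text
[131, 189, 142, 66, 105, 105, 104, 98, 42, 84, 102, 103, 101, 101, 101, 98, 95, 64, 59, 60, 52, 60, 120, 82]
[[252.5        170.5         19.39999962]
 [249.5        174.5         19.        ]
 [236.5        181.5         23.39999962]]
t 10.0 pos [ 0.4726 -0.3938  0.2044] rpy [-3.1414e+00 -6.0000e-04  2.0924e+00] shift [ 0.0001 -0.0007  0.0044] turn z -0.002
```

View pics/w4.png

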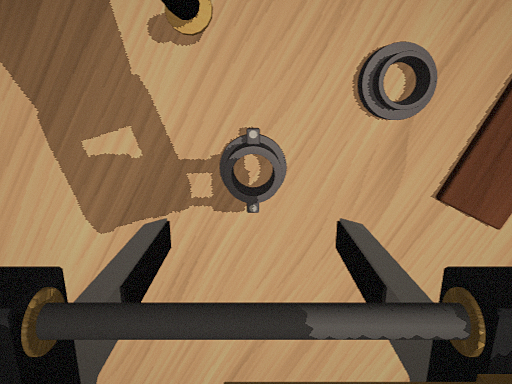

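The body is at about (252,170), with lugs at (253,134) and (252,207). They lie nearly along the image column, so the yaw is already right. I enlarge for the rim.

```bash
python3 - <<'E'
from h import *
im=cv2.imread("raw_w4.png"); md=[np.load("w_w4.npz")[f"arr_{i}"] for i in range(3)]
c=im[120:220,202:302]; cv2.imwrite("pics/w4c.png",cv2.resize(c,(600,600),interpolation=cv2.INTER_NEAREST))
hsv=cv2.cvtColor(im,cv2.COLOR_BGR2HSV)
print(hsv[150:215:2,240,2].tolist(),hsv[150:215:2,240,1].tolist())
E
```

```text
[105, 100, 99, 100, 113, 123, 122, 128, 127, 128, 131, 129, 130, 129, 127, 126, 97, 26, 31, 37, 30, 50, 58, 53, 51, 91, 137, 127, 128, 125, 123, 199, 193] [27, 26, 28, 10, 126, 135, 134, 128, 126, 128, 130, 130, 131, 132, 133, 132, 129, 39, 41, 28, 77, 26, 35, 34, 30, 90, 119, 131, 126, 124, 141, 113, 100]
```

View pics/w4c.png

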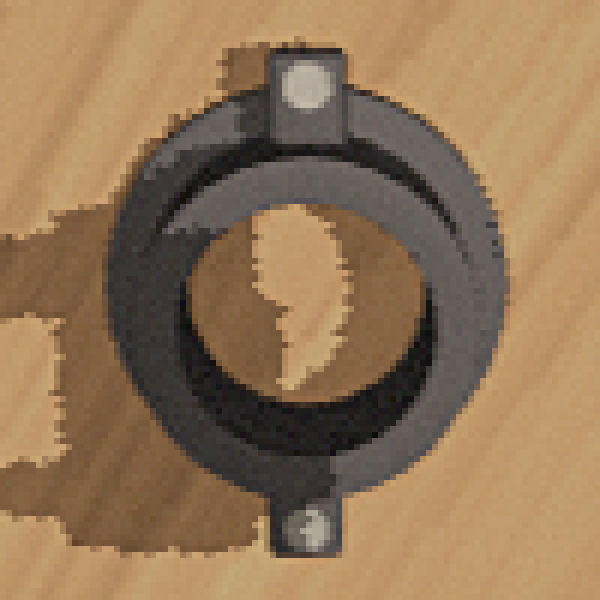

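```bash
python3 - <<'E'
from h import *
md=[np.load("w_w4.npz")[f"arr_{i}"] for i in range(3)]
q=lambda p,z:cast(md,[(202-.5+p[0]/6,120-.5+p[1]/6)],z)[0]
L,R,T,B=[q(p,.048) for p in((182,315),(438,315),(304,204),(308,458))]
print("bore",1000*np.linalg.norm(L-R),1000*np.linalg.norm(T-B),"mid",(L+R)[:2]/2,(T+B)/2)
a,b=q((308,86),.032),q((307,528),.032); print("lug discs",1000*np.linalg.norm(a-b),(a+b)/2,"dir",np.degrees(np.arctan2(*(a-b)[1::-1])))
go(((T+B)/2)[:2],.02,np.arctan2(*(a-b)[1::-1]))
E
```

```text
bore 43.21042334147157 43.955977217926915 mid [ 0.47057434 -0.39090564] [ 0.47154478 -0.39394505  0.048     ]
lug discs 79.68374603278562 [ 0.47171574 -0.39376608  0.032     ] dir 119.70341191969536
t 10.0 pos [ 0.4726 -0.3938  0.2044] rpy [-3.1414e+00 -6.0000e-04  2.0924e+00] shift [ 0.0003 -0.001   0.1844] turn z 0.0032
```

{"method": "jog_arm", "body": {"motion": [[0.0003,-0.001,0.04,0,0,0.003,1],[0,0,0.04,0,0,0,1],[0,0,0.04,0,0,0,1],[0,0,0.03,0,0,0,1],[0,0,0.02,0,0,0,1]]}}

```text
time_s: 10.5
ee_pos: [0.4709, -0.3934, 0.0321]
eef_rot: [-3.141, -0.003, 2.09]
force: [0.9, 0.5, -0.4]
grip_width: 0.0939
grip_force: 0.0
```

{"method": "jog_arm", "body": {"motion": [[0,0,0.01,0,0,0,1],[0,0,0.008,0,0,0,1],[0,0,0,0,0,0,1],[0,0,0,0,0,0,-1],[0,0,0,0,0,0,-1]]}}

```text
time_s: 11.0
ee_pos: [0.4721, -0.3945, 0.0178]
eef_rot: [3.141, 0.002, 2.092]
force: [-0.1, 0.3, -0.4]
grip_width: 0.0811
grip_force: 0.0
```

{"method": "jog_arm", "body": {"motion": [[0,0,0,0,0,0,-1],[0,0,0,0,0,0,-1],[0,0,0,0,0,0,-1],[0,0,0,0,0,0,-1],[0,0,0,0,0,0,-1]]}}

```text
time_s: 11.5
ee_pos: [0.4719, -0.3941, 0.017]
eef_rot: [3.141, 0.0, 2.092]
force: [0.4, 1.4, 2.8]
grip_width: 0.0589
grip_force: 40.0
```

```bash
python3 - <<'E'
from h import *
o=ctrl.get_obs(); print(o["grip_width"],o["grip_force"],o["force"])
go((.5382,-.0092),.13,o["eef_rot"][2])
E
```

```text
0.058869302035600805 40.001049187994795 [0.39456958 1.39051056 2.79786836]
t 11.5 pos [ 0.4719 -0.3941  0.017 ] rpy [3.1414e+00 4.0000e-04 2.0918e+00] shift [ 0.3008  0.2492 -0.113 ] turn z 0.0
```

{"method": "jog_arm", "body": {"motion": [[0,0,-0.01,0,0,0,-1],[0,0,-0.03,0,0,0,-1],[0,0,-0.04,0,0,0,-1],[0,0,-0.03,0,0,0,-1],[0,0,-0.01,0,0,0,-1]]}}

```text
time_s: 12.0
ee_pos: [0.4723, -0.3948, 0.1401]
eef_rot: [3.141, 0.004, 2.092]
force: [-0.0, -0.6, -5.4]
grip_width: 0.0588
grip_force: 40.0
```

{"method": "jog_arm", "body": {"motion": [[0.03,0.025,0,0,0,0,-1],[0.03,0.025,0,0,0,0,-1],[0.03,0.025,0,0,0,0,-1],[0.03,0.025,0,0,0,0,-1],[0.03,0.025,0,0,0,0,-1]]}}

```text
time_s: 12.5
ee_pos: [0.5048, -0.2, 0.1355]
eef_rot: [-3.14, -0.002, 2.092]
force: [0.6, 0.2, -4.8]
grip_width: 0.0585
grip_force: 40.0
```

{"method": "jog_arm", "body": {"motion": [[0.03,0.025,0,0,0,0,-1],[0.03,0.025,0,0,0,0,-1],[0.03,0.025,0,0,0,0,-1],[0.03,0.025,0,0,0,0,-1],[0.03,0.025,0,0,0,0,-1]]}}

```text
time_s: 13.0
ee_pos: [0.5386, -0.0079, 0.1355]
eef_rot: [-3.14, -0.001, 2.092]
force: [1.4, 0.6, -5.2]
grip_width: 0.0588
grip_force: 40.0
```

{"method": "jog_arm", "body": {"motion": [[0,0,0,0,0,0,-1],[0,0,0,0,0,0,-1],[0,0,0,0,0,0,-1]]}}

```text
time_s: 13.3
ee_pos: [0.5387, -0.0102, 0.136]
eef_rot: [-3.14, -0.001, 2.091]
force: [0.1, -1.0, -4.8]
grip_width: 0.0588
grip_force: 40.0
```

```bash
python3 - <<'E'
from h import *
for n,p,z in(("w1",(252.5,167.5),.026),("w3",(252.5,170.5),.036)):
    md=[np.load(f"w_{n}.npz")[f"arr_{i}"] for i in range(3)]; print(n,cast(md,[p],z)[0])
o=ctrl.get_obs(); print(o["grip_width"],o["force"])
go((.5382,-.0092),.039,o["eef_rot"][2])
E
```

```text
w1 [0.34686657 0.25881474 0.026     ]
w3 [ 0.53723784 -0.00728743  0.036     ]
0.05876212863488538 [ 0.06020333 -0.99408316 -4.82458829]
t 13.3 pos [ 0.5387 -0.0102  0.136 ] rpy [-3.1404e+00 -5.0000e-04  2.0912e+00] shift [0.0011 0.0002 0.097 ] turn z 0.0
```

{"method": "jog_arm", "body": {"motion": [[0.0016,0,0.025,0,0,0,-1],[0,0,0.025,0,0,0,-1],[0,0,0.017,0,0,0,-1],[0,0,0,0,0,0,-1],[0,0,0.006,0,0,0,-1]]}}

```text
time_s: 13.8
ee_pos: [0.5389, -0.0089, 0.0645]
eef_rot: [3.141, 0.001, 2.091]
force: [1.1, -0.4, -4.1]
grip_width: 0.059
grip_force: 40.0
```

{"method": "jog_arm", "body": {"motion": [[0,0,0.004,0,0,0,-1],[0,0,0.004,0,0,0,-1],[0,0,0.003,0,0,0,-1],[0,0,0,0,0,0,-1]]}}

```text
time_s: 14.2
ee_pos: [0.5383, -0.0081, 0.0525]
eef_rot: [-3.141, -0.0, 2.092]
force: [0.2, -0.6, -5.1]
grip_width: 0.0588
grip_force: 40.0
```

{"method": "jog_arm", "body": {"motion": [[0,0,0.003,0,0,0,-1],[0,0,0.003,0,0,0,-1],[0,0,0.002,0,0,0,-1],[0,0,0,0,0,0,-1]]}}

```text
time_s: 14.6
ee_pos: [0.5382, -0.0081, 0.0444]
eef_rot: [-3.141, -0.0, 2.092]
force: [0.1, 0.4, -4.6]
grip_width: 0.0585
grip_force: 40.0
```

{"method": "jog_arm", "body": {"motion": [[0,0,0.002,0,0,0,-1],[0,0,0.002,0,0,0,-1],[0,0,0,0,0,0,-1],[0,0,0,0,0,0,-1]]}}

```text
time_s: 15.0
ee_pos: [0.5384, -0.0081, 0.0407]
eef_rot: [-3.142, -0.0, 2.092]
force: [-0.6, 0.3, -4.8]
grip_width: 0.0587
grip_force: 40.0
```

{"method": "jog_arm", "body": {"motion": [[0,0,0.001,0,0,0,-1],[0,0,0.0005,0,0,0,-1],[0,0,0,0,0,0,-1],[0,0,0,0,0,0,-1]]}}

```text
time_s: 15.4
ee_pos: [0.5384, -0.0081, 0.0393]
eef_rot: [-3.142, -0.0, 2.092]
force: [-0.3, 0.6, -4.7]
grip_width: 0.0588
grip_force: 40.0
```

{"method": "jog_arm", "body": {"motion": [[0,0,0.0005,0,0,0,-1],[0,0,0.0005,0,0,0,-1],[0,0,0,0,0,0,-1],[0,0,0,0,0,0,-1]]}}

```text
time_s: 15.8
ee_pos: [0.5385, -0.0081, 0.039]
eef_rot: [3.141, 0.0, 2.092]
force: [-5.7, 0.9, 5.4]
grip_width: 0.0582
grip_force: 40.0
```

Body seated at TCP z 0.0390, exactly as expected. I release it and go on to the cap.

{"method": "jog_arm", "body": {"motion": [[0,0,0,0,0,0,0.5],[0,0,0,0,0,0,1],[0,0,0,0,0,0,1],[0,0,0,0,0,0,1],[0,0,0,0,0,0,1]]}}

```text
time_s: 16.3
ee_pos: [0.5384, -0.0081, 0.0383]
eef_rot: [3.142, 0.0, 2.092]
force: [-0.8, -0.4, -0.2]
grip_width: 0.0929
grip_force: 0.0
```

{"method": "jog_arm", "body": {"motion": [[0,0,-0.01,0,0,0,1],[0,0,-0.04,0,0,0,1],[0,0,-0.05,0,0,0,1],[0,0,-0.05,0,0,0,1],[0,0,-0.03,0,0,0,1]]}}

```text
time_s: 16.8
ee_pos: [0.5389, -0.0081, 0.2231]
eef_rot: [3.138, 0.003, 2.092]
force: [0.4, 0.3, 0.2]
grip_width: 0.0938
grip_force: 0.0
```

{"method": "jog_arm", "body": {"motion": [[0,0,0,0,0,0,1],[0,0,0,0,0,0,1]]}}

```text
time_s: 17.0
ee_pos: [0.5383, -0.0081, 0.2187]
eef_rot: [3.141, 0.001, 2.092]
force: [1.0, 0.8, -0.5]
grip_width: 0.0939
grip_force: 0.0
```

```bash
python3 - <<'E'
from h import *
im,md,o=snap("w5"); go((.558,-.239),.22,o["eef_rot"][2])
E
```

```text
t 17.05 pos [ 0.538  -0.0081  0.2176] rpy [-3.1408e+00 -5.0000e-04  2.0918e+00] shift [-0.2103 -0.0976 -0.0024] turn z -0.0
```

View pics/w5.png

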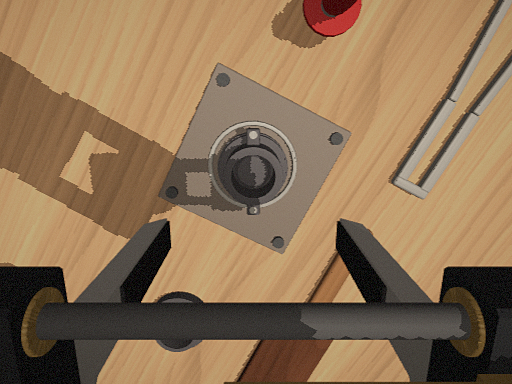

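The body sits upright over the boss, with lugs at (253,134) and (253,210), central in the ring. I move over the cap.

{"method": "jog_arm", "body": {"motion": [[-0.035,-0.0163,0,0,0,0,1],[-0.035,-0.0163,0,0,0,0,1],[-0.035,-0.0163,0,0,0,0,1],[-0.035,-0.0163,0,0,0,0,1],[-0.035,-0.0163,0,0,0,0,1]]}}

```text
time_s: 17.55
ee_pos: [0.5542, -0.2018, 0.2166]
eef_rot: [-3.14, -0.002, 2.092]
force: [-0.1, 1.1, -0.5]
grip_width: 0.0938
grip_force: 0.0
```

{"method": "jog_arm", "body": {"motion": [[-0.035,-0.0163,0,0,0,0,1],[0,0,0,0,0,0,1],[0,0,0,0,0,0,1],[0,0,0,0,0,0,1]]}}

```text
time_s: 17.95
ee_pos: [0.5579, -0.2379, 0.2175]
eef_rot: [-3.141, -0.001, 2.093]
force: [-0.2, 0.3, 0.0]
grip_width: 0.0939
grip_force: 0.0
```

```bash
python3 - <<'E'
from h import *
im,md,o=snap("w6"); go((.558,-.239),.22,o["eef_rot"][2])
K,R,t=md; p=K@(R@np.array([.558,-.239,.034])+t); p=p[:2]/p[2]; u,v=int(p[0]),int(p[1]); print(u,v)
u0,v0=u-60,v-60; cv2.imwrite("pics/w6c.png",cv2.resize(im[v0:v0+120,u0:u0+120],(600,600),interpolation=cv2.INTER_NEAREST)); print(u0,v0)
S=cv2.cvtColor(im,cv2.COLOR_BGR2HSV)[:,:,1]
blob(im,md,(u0,v0,u0+120,v0+120),(S<75).astype(np.uint8),0,.017,"flange")
E
```

```text
t 18.0 pos [ 0.5581 -0.2378  0.2178] rpy [-3.1412e+00 -8.0000e-04  2.0929e+00] shift [-0.001  -0.0007 -0.0022] turn z 0.0004
253 170
193 110
flange centre [ 0.5575 -0.2384] dia mm 75.7 kept 157 of 189 res mm 0.28
```

View pics/w6c.png

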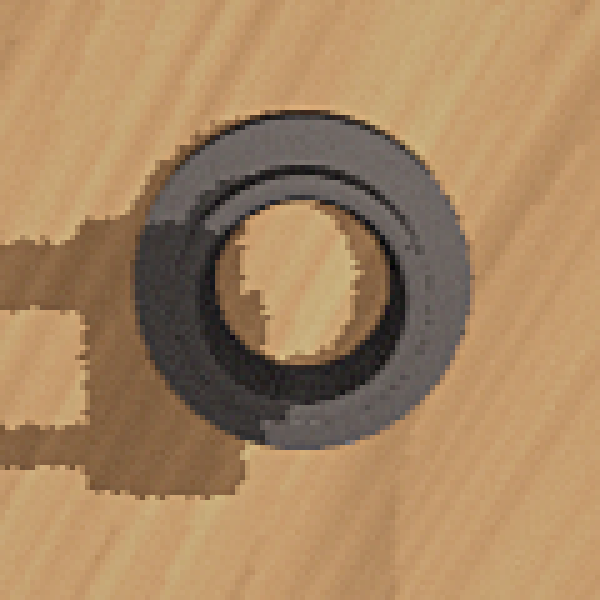

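The iron cap's flange and bore rim are centred at crop (302,302). The fit gives (0.5578, -0.2387). I grasp its hub.

{"method": "jog_arm", "body": {"motion": [[-0.0006,-0.0007,0.04,0,0,0,1],[0,0,0.04,0,0,0,1],[0,0,0.04,0,0,0,1],[0,0,0.04,0,0,0,1],[0,0,0.02,0,0,0,1]]}}

```text
time_s: 18.5
ee_pos: [0.5566, -0.2379, 0.0349]
eef_rot: [-3.139, -0.003, 2.093]
force: [-0.2, -0.3, -0.2]
grip_width: 0.094
grip_force: 0.0
```

{"method": "jog_arm", "body": {"motion": [[0,0,0.01,0,0,0,1],[0,0,0.0075,0,0,0,1],[0,0,0,0,0,0,1],[0,0,0,0,0,0,-1],[0,0,0,0,0,0,-1]]}}

```text
time_s: 19.0
ee_pos: [0.5583, -0.24, 0.0219]
eef_rot: [3.141, 0.001, 2.092]
force: [-0.7, 0.7, -0.5]
grip_width: 0.0813
grip_force: 0.0
```

{"method": "jog_arm", "body": {"motion": [[0,0,0,0,0,0,-1],[0,0,0,0,0,0,-1],[0,0,0,0,0,0,-1],[0,0,0,0,0,0,-1],[0,0,0,0,0,0,-1]]}}

```text
time_s: 19.5
ee_pos: [0.558, -0.2398, 0.021]
eef_rot: [3.141, 0.0, 2.092]
force: [1.1, 0.3, 1.9]
grip_width: 0.0546
grip_force: 40.0
```

```bash
python3 - <<'E'
from h import *
o=ctrl.get_obs(); print(o["grip_width"],o["grip_force"],o["force"])
go((.5382,-.0081),.14,o["eef_rot"][2])
E
```

```text
0.05459941749296125 40.00053777359426 [1.11730507 0.33133709 1.86347559]
t 19.5 pos [ 0.558  -0.2398  0.021 ] rpy [3.1413e+00 3.0000e-04 2.0918e+00] shift [ 0.2108  0.0982 -0.1191] turn z 0.0
```

{"method": "jog_arm", "body": {"motion": [[0,0,-0.01,0,0,0,-1],[0,0,-0.03,0,0,0,-1],[0,0,-0.04,0,0,0,-1],[0,0,-0.03,0,0,0,-1],[0,0,-0.01,0,0,0,-1]]}}

```text
time_s: 20.0
ee_pos: [0.5586, -0.2403, 0.1442]
eef_rot: [3.139, 0.004, 2.092]
force: [0.2, -0.7, -3.5]
grip_width: 0.0546
grip_force: 40.0
```

{"method": "jog_arm", "body": {"motion": [[0.035,0.0163,0,0,0,0,-1],[0.035,0.0163,0,0,0,0,-1],[0.035,0.0163,0,0,0,0,-1],[0.035,0.0163,0,0,0,0,-1],[0.035,0.0163,0,0,0,0,-1]]}}

```text
time_s: 20.5
ee_pos: [0.5403, -0.0459, 0.1395]
eef_rot: [-3.14, -0.001, 2.092]
force: [0.1, -0.4, -4.8]
grip_width: 0.0546
grip_force: 40.0
```

{"method": "jog_arm", "body": {"motion": [[0.035,0.0163,0,0,0,0,-1],[0,0,0,0,0,0,-1],[0,0,0,0,0,0,-1],[0,0,0,0,0,0,-1]]}}

```text
time_s: 20.9
ee_pos: [0.5379, -0.0097, 0.1401]
eef_rot: [-3.141, -0.0, 2.091]
force: [-0.0, -0.2, -3.7]
grip_width: 0.0551
grip_force: 40.0
```

```bash
python3 - <<'E'
from h import *
o=ctrl.get_obs(); print(o["grip_width"],o["grip_force"],o["force"])
go((.5384,-.009),.082,o["eef_rot"][2])
E
```

```text
0.05509095315055706 39.99840846285224 [-3.38412460e-03 -2.39368653e-01 -3.73964207e+00]
t 20.9 pos [ 0.5379 -0.0097  0.1401] rpy [-3.1406e+00 -4.0000e-04  2.0911e+00] shift [0.0003 0.0009 0.0581] turn z 0.0
```

{"method": "jog_arm", "body": {"motion": [[0.0003,0.0008,0.02,0,0,0,-1],[0,0,0.02,0,0,0,-1],[0,0,0.004,0,0,0,-1],[0,0,0.003,0,0,0,-1],[0,0,0,0,0,0,-1]]}}

```text
time_s: 21.4
ee_pos: [0.5389, -0.0088, 0.0941]
eef_rot: [3.141, 0.0, 2.091]
force: [0.4, 1.0, -4.8]
grip_width: 0.055
grip_force: 40.0
```

{"method": "jog_arm", "body": {"motion": [[0,0,0.003,0,0,0,-1],[0,0,0.003,0,0,0,-1],[0,0,0,0,0,0,-1]]}}

```text
time_s: 21.7
ee_pos: [0.5385, -0.0083, 0.0876]
eef_rot: [-3.141, -0.0, 2.092]
force: [0.9, 0.3, -3.7]
grip_width: 0.0546
grip_force: 40.0
```

{"method": "jog_arm", "body": {"motion": [[0,0,0.002,0,0,0,-1],[0,0,0.001,0,0,0,-1],[0,0,0,0,0,0,-1],[0,0,0,0,0,0,-1]]}}

```text
time_s: 22.1
ee_pos: [0.5386, -0.0083, 0.0848]
eef_rot: [3.142, 0.0, 2.092]
force: [0.4, -0.7, -5.2]
grip_width: 0.0547
grip_force: 40.0
```

{"method": "jog_arm", "body": {"motion": [[0,0,0.001,0,0,0,-1],[0,0,0.001,0,0,0,-1],[0,0,0,0,0,0,-1],[0,0,0,0,0,0,-1]]}}

```text
time_s: 22.5
ee_pos: [0.5386, -0.0083, 0.0827]
eef_rot: [-3.142, -0.0, 2.092]
force: [1.3, 0.1, -4.2]
grip_width: 0.0549
grip_force: 40.0
```

{"method": "jog_arm", "body": {"motion": [[0,0,0.0007,0,0,0,-1],[0,0,0,0,0,0,-1],[0,0,0,0,0,0,-1]]}}

```text
time_s: 22.8
ee_pos: [0.5386, -0.0083, 0.082]
eef_rot: [-3.142, -0.0, 2.092]
force: [0.0, -1.3, -2.9]
grip_width: 0.0549
grip_force: 40.0
```

{"method": "jog_arm", "body": {"motion": [[0,0,0.0005,0,0,0,-1],[0,0,0,0,0,0,-1],[0,0,0,0,0,0,-1]]}}

```text
time_s: 23.1
ee_pos: [0.5387, -0.0083, 0.0819]
eef_rot: [3.141, 0.0, 2.092]
force: [-4.1, -1.1, 5.0]
grip_width: 0.0547
grip_force: 40.0
```

Cap seated at TCP z 0.0819 against 0.082 expected. I release, rise and check.

{"method": "jog_arm", "body": {"motion": [[0,0,0,0,0,0,0.5],[0,0,0,0,0,0,1],[0,0,0,0,0,0,1],[0,0,0,0,0,0,1],[0,0,0,0,0,0,1]]}}

```text
time_s: 23.6
ee_pos: [0.5387, -0.0083, 0.0815]
eef_rot: [3.142, 0.0, 2.092]
force: [-0.8, 0.0, 0.3]
grip_width: 0.091
grip_force: 0.0
```

{"method": "jog_arm", "body": {"motion": [[0,0,-0.01,0,0,0,1],[0,0,-0.04,0,0,0,1],[0,0,-0.05,0,0,0,1],[0,0,-0.05,0,0,0,1],[0,0,-0.02,0,0,0,1]]}}

```text
time_s: 24.1
ee_pos: [0.5395, -0.0083, 0.2575]
eef_rot: [3.136, 0.004, 2.092]
force: [-0.3, 0.4, -0.7]
grip_width: 0.0939
grip_force: 0.0
```

{"method": "jog_arm", "body": {"motion": [[0,0,0,0,0,0,1],[0,0,0,0,0,0,1],[0,0,0,0,0,0,1]]}}

```text
time_s: 24.4
ee_pos: [0.5381, -0.0083, 0.2502]
eef_rot: [-3.14, -0.001, 2.092]
force: [-0.6, 0.5, -0.0]
grip_width: 0.0941
grip_force: 0.0
```

```bash
python3 - <<'E'
from h import *
im,md,o=snap("w7"); go((.553,.27),.24,np.pi/2)
cv2.imwrite("pics/w7c.png",cv2.resize(im[100:240,180:330],(750,700)[:2] if 0 else (640,597),interpolation=cv2.INTER_CUBIC))
E
```

```text
t 24.45 pos [ 0.5382 -0.0083  0.2502] rpy [-3.1397e+00 -1.4000e-03  2.0918e+00] shift [0.234  0.1514 0.0102] turn z 0.521
```

View pics/w7c.png

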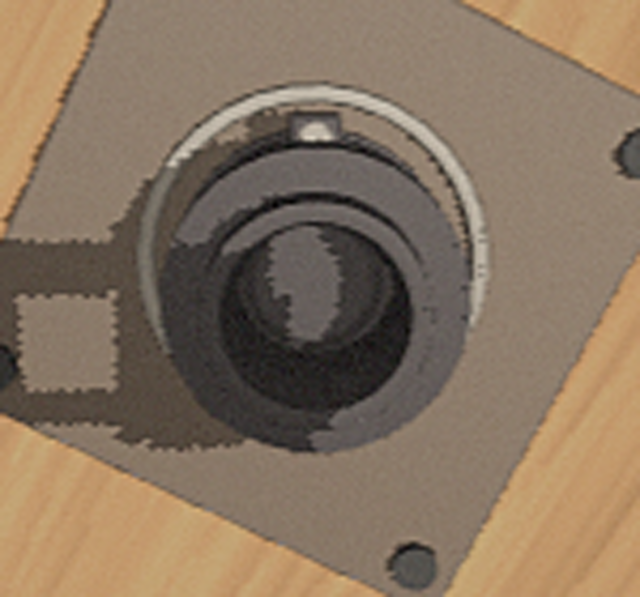

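The cap sits level on the body, with its bore rim centred at crop (315,317). On to the plunger.

{"method": "jog_arm", "body": {"motion": [[0.0334,0.0216,0,0,0,0,1],[0.0334,0.0216,0,0,0,0,1],[0.0334,0.0216,0,0,0,0,1],[0.0334,0.0216,0,0,0,0,1],[0.0334,0.0216,0,0,0,0,1]]}}

```text
time_s: 24.95
ee_pos: [0.5488, 0.1918, 0.2504]
eef_rot: [-3.14, -0.0, 2.092]
force: [0.7, -0.3, 0.4]
grip_width: 0.0938
grip_force: 0.0
```

{"method": "jog_arm", "body": {"motion": [[0.0334,0.0216,0,0,0,0,1],[0.0334,0.0216,0,0,0,0,1],[0,0,0,0,0,0.13,1],[0,0,0,0,0,0.13,1],[0,0,0,0,0,0.13,1]]}}

```text
time_s: 25.45
ee_pos: [0.553, 0.27, 0.25]
eef_rot: [-3.139, 0.001, 1.697]
force: [0.1, -0.2, -0.6]
grip_width: 0.0941
grip_force: 0.0
```

{"method": "jog_arm", "body": {"motion": [[0,0,0,0,0,0.13,1],[0,0,0,0,0,0,1],[0,0,0,0,0,0,1],[0,0,0,0,0,0,1]]}}

```text
time_s: 25.85
ee_pos: [0.5533, 0.2697, 0.2511]
eef_rot: [-3.141, 0.0, 1.575]
force: [0.1, -0.9, 0.9]
grip_width: 0.0938
grip_force: 0.0
```

```bash
python3 - <<'E'
from h import *
md=[np.load("w_w7.npz")[f"arr_{i}"] for i in range(3)]; print("cap bore",cast(md,[(253.4,173.8)],.095)[0])
im,md,o=snap("w8"); go((.553,.27),.24,np.pi/2)
E
```

```text
cap bore [ 0.53689328 -0.00682359  0.095     ]
t 25.9 pos [0.5534 0.2697 0.2513] rpy [-3.1412e+00  2.0000e-04  1.5741e+00] shift [ 0.0003 -0.0004  0.0113] turn z 0.0033
```

View pics/w8.png

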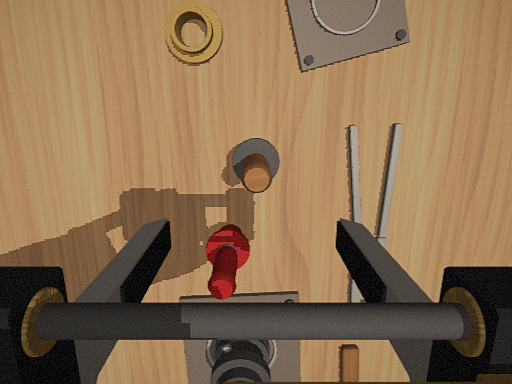

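The iron plunger's brown handle top is at (257,181) and its collar at about (256,160). The red one stands apart at (228,250). I measure and keep the fingers to ±x.

```bash
python3 - <<'E'
from h import *
im=cv2.imread("raw_w8.png"); md=[np.load("w_w8.npz")[f"arr_{i}"] for i in range(3)]
h=cv2.cvtColor(im,cv2.COLOR_BGR2HSV); S=h[:,:,1]
c,_=blob(im,md,(222,128,290,182),(S<80).astype(np.uint8),.046,.054,"collar")
m=np.zeros(S.shape,np.uint8); m[140:200,235:282]=(S[140:200,235:282]>150)
n=cv2.findContours(m,cv2.RETR_EXTERNAL,cv2.CHAIN_APPROX_NONE)[0]; q=max(n,key=cv2.contourArea); x,y,w,hh=cv2.boundingRect(q); print("handle box",x,y,w,hh)
lo=y+hh-1; print("handle top far edge",cast(md,[(x+w/2-.5,lo+.5)],.14)[0], "width mm",1000*(cast(md,[(x+w,lo-10)],.13)-cast(md,[(x,lo-10)],.13))[0,0])
print("handle top ctr",cast(md,[(x+w/2-.5,lo-w/2)],.14)[0])
go(c,.086,np.pi/2)
E
```

```text
collar centre [0.5554 0.2758] dia mm 50.8 kept 74 of 155 res mm 0.4
handle box 241 154 31 39
handle top far edge [0.55535199 0.26353695 0.14      ] width mm 28.330087241188128
handle top ctr [0.55526272 0.27813643 0.14      ]
t 25.9 pos [0.5534 0.2697 0.2513] rpy [-3.1412e+00  2.0000e-04  1.5741e+00] shift [0.0061 0.0021 0.1653] turn z 0.0033
```

{"method": "jog_arm", "body": {"motion": [[0.0065,0.002,0.03,0,0,0.003,1],[0,0,0.04,0,0,0,1],[0,0,0.04,0,0,0,1],[0,0,0.03,0,0,0,1],[0,0,0.015,0,0,0,1]]}}

```text
time_s: 26.4
ee_pos: [0.5544, 0.2758, 0.0937]
eef_rot: [-3.138, 0.001, 1.57]
force: [0.2, -0.1, 0.5]
grip_width: 0.0938
grip_force: 0.0
```

{"method": "jog_arm", "body": {"motion": [[0,0,0.01,0,0,0,1],[0,0,0,0,0,0,1],[0,0,0,0,0,0,1],[0,0,0,0,0,0,-1],[0,0,0,0,0,0,-1]]}}

```text
time_s: 26.9
ee_pos: [0.5558, 0.2764, 0.0876]
eef_rot: [3.14, -0.001, 1.569]
force: [-0.5, -0.8, 0.1]
grip_width: 0.0816
grip_force: 0.0
```

{"method": "jog_arm", "body": {"motion": [[0,0,0,0,0,0,-1],[0,0,0,0,0,0,-1],[0,0,0,0,0,0,-1],[0,0,0,0,0,0,-1],[0,0,0,0,0,0,-1]]}}

```text
time_s: 27.4
ee_pos: [0.5554, 0.2762, 0.0865]
eef_rot: [-3.141, 0.0, 1.569]
force: [-0.8, -0.2, 0.2]
grip_width: 0.0415
grip_force: 0.0
```

{"method": "jog_arm", "body": {"motion": [[0,0,0,0,0,0,-1],[0,0,0,0,0,0,-1],[0,0,0,0,0,0,-1],[0,0,0,0,0,0,-1],[0,0,0,0,0,0,-1]]}}

```text
time_s: 27.9
ee_pos: [0.5555, 0.2762, 0.0866]
eef_rot: [3.141, -0.0, 1.569]
force: [0.5, 0.4, -1.4]
grip_width: 0.0265
grip_force: 40.0
```

```bash
python3 - <<'E'
from h import *
o=ctrl.get_obs(); print(o["grip_width"],o["grip_force"],o["force"])
go((.538,-.008),.24,o["eef_rot"][2])
E
```

```text
0.026501615395775356 40.00001580105163 [ 0.54492662  0.35787796 -1.43849227]
t 27.9 pos [0.5555 0.2762 0.0866] rpy [ 3.1415 -0.      1.5688] shift [-0.2843 -0.0169 -0.1534] turn z 0.0
```

{"method": "jog_arm", "body": {"motion": [[0,0,-0.01,0,0,0,-1],[0,0,-0.04,0,0,0,-1],[0,0,-0.05,0,0,0,-1],[0,0,-0.05,0,0,0,-1],[0,0,-0.025,0,0,0,-1]]}}

```text
time_s: 28.4
ee_pos: [0.5557, 0.2764, 0.2669]
eef_rot: [3.137, -0.002, 1.569]
force: [0.6, 0.1, -4.6]
grip_width: 0.0266
grip_force: 40.0
```

{"method": "jog_arm", "body": {"motion": [[-0.0355,-0.0022,0,0,0,0,-1],[-0.0355,-0.0022,0,0,0,0,-1],[-0.0355,-0.0022,0,0,0,0,-1],[-0.0355,-0.0022,0,0,0,0,-1],[-0.0355,-0.0022,0,0,0,0,-1]]}}

```text
time_s: 28.9
ee_pos: [0.5434, 0.0974, 0.2618]
eef_rot: [-3.141, -0.0, 1.569]
force: [0.8, -0.4, -3.8]
grip_width: 0.0261
grip_force: 40.0
```

{"method": "jog_arm", "body": {"motion": [[-0.0355,-0.0022,0,0,0,0,-1],[-0.0355,-0.0022,0,0,0,0,-1],[-0.0355,-0.0022,0,0,0,0,-1],[0,0,0,0,0,0,-1],[0,0,0,0,0,0,-1]]}}

```text
time_s: 29.4
ee_pos: [0.5369, -0.0082, 0.2618]
eef_rot: [-3.141, -0.0, 1.567]
force: [-0.5, 1.3, -5.2]
grip_width: 0.0267
grip_force: 40.0
```

{"method": "jog_arm", "body": {"motion": [[0,0,0.03,0,0,0,-1],[0,0,0.02,0,0,0,-1],[0,0,0.01,0,0,0,-1],[0,0,0,0,0,0,-1],[0,0,0,0,0,0,-1]]}}

```text
time_s: 29.9
ee_pos: [0.5376, -0.0073, 0.2026]
eef_rot: [3.14, 0.0, 1.569]
force: [0.6, -0.3, -4.1]
grip_width: 0.0268
grip_force: 40.0
```

```bash
python3 - <<'E'
from h import *
o=ctrl.get_obs(); print(o["grip_width"],o["grip_force"],o["force"],o["moment"])
im,md,_=snap("w9"); go((.538,-.0075),.1356,o["eef_rot"][2])
E
```

```text
0.026750238346035737 39.999155482510105 [ 0.58730119 -0.27910424 -4.1350449 ] [-0.12388748  0.08106192  0.00706564]
t 29.95 pos [ 0.5377 -0.0074  0.2028] rpy [3.1399e+00 1.0000e-04 1.5692e+00] shift [-0.0001  0.0002  0.0672] turn z -0.0002
```

View pics/w9.png

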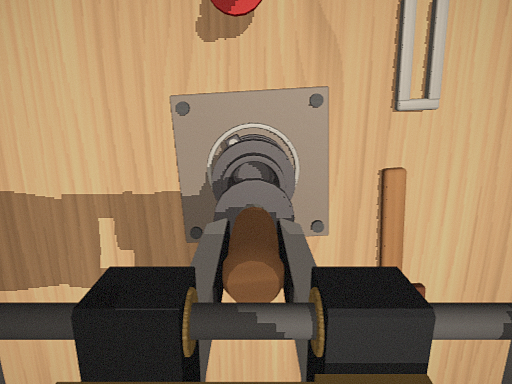

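The plunger hangs straight above the cap bore, with the cap centred at about (253,170). I descend in small steps.

{"method": "jog_arm", "body": {"motion": [[0,0,0.012,0,0,0,-1],[0,0,0.008,0,0,0,-1],[0,0,0.006,0,0,0,-1],[0,0,0.006,0,0,0,-1],[0,0,0,0,0,0,-1]]}}

```text
time_s: 30.45
ee_pos: [0.5369, -0.0078, 0.1686]
eef_rot: [-3.14, -0.0, 1.569]
force: [-0.1, -0.7, -4.8]
grip_width: 0.0265
grip_force: 40.0
```

{"method": "jog_arm", "body": {"motion": [[0,0,0.006,0,0,0,-1],[0,0,0.006,0,0,0,-1],[0,0,0.006,0,0,0,-1],[0,0,0.004,0,0,0,-1],[0,0,0,0,0,0,-1]]}}

```text
time_s: 30.95
ee_pos: [0.5369, -0.0077, 0.1469]
eef_rot: [-3.14, -0.0, 1.569]
force: [-0.3, 0.4, -4.7]
grip_width: 0.0265
grip_force: 40.0
```

{"method": "jog_arm", "body": {"motion": [[0,0,0.004,0,0,0,-1],[0,0,0.003,0,0,0,-1],[0,0,0.003,0,0,0,-1],[0,0,0,0,0,0,-1]]}}

```text
time_s: 31.35
ee_pos: [0.537, -0.0077, 0.1371]
eef_rot: [-3.141, -0.0, 1.569]
force: [0.1, 0.2, -4.7]
grip_width: 0.0265
grip_force: 40.0
```

{"method": "jog_arm", "body": {"motion": [[0,0,0.0008,0,0,0,-1],[0,0,0.0005,0,0,0,-1],[0,0,0,0,0,0,-1],[0,0,0,0,0,0,-1]]}}

```text
time_s: 31.75
ee_pos: [0.5373, -0.0077, 0.1363]
eef_rot: [3.141, 0.0, 1.569]
force: [-0.8, -0.3, -4.0]
grip_width: 0.0266
grip_force: 40.0
```

{"method": "jog_arm", "body": {"motion": [[0,0,0.0005,0,0,0,-1],[0,0,0,0,0,0,-1],[0,0,0,0,0,0,-1]]}}

```text
time_s: 32.05
ee_pos: [0.5373, -0.0078, 0.1359]
eef_rot: [3.141, 0.0, 1.569]
force: [0.5, -0.6, -2.7]
grip_width: 0.0263
grip_force: 40.0
```

{"method": "jog_arm", "body": {"motion": [[0,0,0.0005,0,0,0,-1],[0,0,0,0,0,0,-1],[0,0,0,0,0,0,-1]]}}

```text
time_s: 32.35
ee_pos: [0.5375, -0.0079, 0.1357]
eef_rot: [3.141, 0.0, 1.569]
force: [0.8, -2.4, 3.3]
grip_width: 0.0266
grip_force: 40.0
```

Contact at 0.1357 against 0.1356 expected, so it is seated. I release and retreat upward clear of the handle.

{"method": "jog_arm", "body": {"motion": [[0,0,0,0,0,0,-0.2],[0,0,0,0,0,0,0.3],[0,0,0,0,0,0,1],[0,0,0,0,0,0,1],[0,0,0,0,0,0,1]]}}

```text
time_s: 32.85
ee_pos: [0.5372, -0.0077, 0.1352]
eef_rot: [-3.141, -0.0, 1.569]
force: [-0.2, 0.6, -1.1]
grip_width: 0.0632
grip_force: 0.0
```

{"method": "jog_arm", "body": {"motion": [[0,0,0,0,0,0,1],[0,0,0,0,0,0,1],[0,0,-0.02,0,0,0,1],[0,0,-0.04,0,0,0,1],[0,0,-0.04,0,0,0,1]]}}

```text
time_s: 33.35
ee_pos: [0.5368, -0.0077, 0.2362]
eef_rot: [-3.14, -0.0, 1.569]
force: [0.4, 0.1, 0.5]
grip_width: 0.0943
grip_force: 0.0
```

{"method": "jog_arm", "body": {"motion": [[0,0,-0.03,0,0,0,1],[-0.04,0,0,0,0,0,1],[-0.04,0,0,0,0,0,1],[-0.04,0,0,0,0,0,1],[-0.04,0,0,0,0,0,1]]}}

```text
time_s: 33.85
ee_pos: [0.5367, -0.1692, 0.2654]
eef_rot: [3.141, 0.0, 1.569]
force: [1.6, 0.6, -0.3]
grip_width: 0.0941
grip_force: 0.0
```

{"method": "jog_arm", "body": {"motion": [[-0.04,0,0,0,0,0,1],[0,0,0,0,0,0,1],[0,0,0,0,0,0,1],[0,0,0,0,0,0,1]]}}

```text
time_s: 34.25
ee_pos: [0.5369, -0.2069, 0.2653]
eef_rot: [3.141, -0.0, 1.569]
force: [0.3, 0.6, 0.3]
grip_width: 0.094
grip_force: 0.0
```

```bash
python3 - <<'E'
from h import *
a=ctrl.camera("scene")[:,:,::-1]; b=ctrl.camera("top")[:,:,::-1]
cv2.imwrite("pics/end.png",np.vstack([cv2.resize(a[90:310,90:490],(720,396)),cv2.resize(b[120:300,60:440],(422,200))[:, :422] if 0 else cv2.copyMakeBorder(cv2.resize(b[120:300,60:440],(422,200)),0,0,0,298,cv2.BORDER_CONSTANT)]))
E
```

```text
(no output)
```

View pics/end.png

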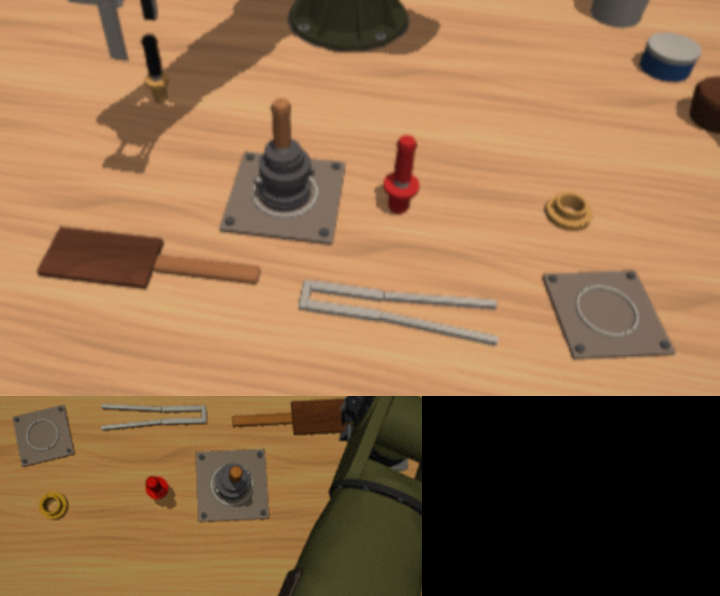

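The final view shows the mould stacked upright in the large stand's ring (about (283,165)), with the plunger's collar on the cap and everything else untouched. I hand it in.

```bash
python3 -c "
from station import ctrl
print(ctrl.hand_in())"
```

```text
the job is handed in; nothing more can be done
None
```

The four-part iron mould stands upright in the larger stand's ring, with each part seated at its expected height before the next went on, and nothing else was touched; I handed the job in at about 34 s of robot time, and no verdict came back.

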